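# Gauge a vent collar on the stepped taper and set the size pointer

### The job

Find the size of the black vent collar that hangs on the thin nose of the gauge: push it squarely along the stepped taper, without forcing it, until it stops against the step that it cannot pass. Then slide the orange pointer on the rail to the patch of the same colour as the step the collar is sitting on, and leave the collar home on its step; do not disturb the two spare collars on the pegs.

Things in the scene. Friction and masses are not known exactly. Their poses are not given: they have to be found in the camera images.
- gauge_stand: Fixed grey stand with a horizontal stepped taper (mandrel) along its own +y. Origin on the table, z up. Base plate 160 mm (x) by 270 mm (y: -80 to 190), 12 mm high. An upright plate 150 mm wide and 152 mm high has its faces at y = -14 and y = 0; the mandrel juts from it to +y at x = 0, two storage pegs to -y. All distances here are in this frame.
- taper_root (a point): Where the mandrel's top line (z = 125 mm, level from end to end) meets the upright plate, x = y = 0 of the stand. Round lands, all flush on top, so the steps show below and at the sides: bare steel 51 mm diameter at y = 0 to 30, blue 44 at 30 to 64, yellow 37 at 64 to 98, red 30 at 98 to 132, bare steel nose 24 at 132 to 190 mm.
- nose_end (a point): Centre of the nose's free end, stand y = 190 mm, z = 113 mm. A collar pushed from here towards -y slides level on the top line and stops with its face flat against the first land too thick for its bore, sitting on the coloured land before it: its origin is then at y = 109 (red), 75 (yellow) or 41 mm (blue). Friction holds it where it is left.
- pegs (a point): Midway between the roots of the two storage pegs (24 mm diameter, x = -52 and +52 mm, y = -14 to -70 mm, top line also at z = 125 mm), where the spare collars hang.
- collar_a: One of three black collars (rings), 80 mm outside, 22 mm long, 0.12 kg, bores differ (33 to 48 mm, which has which is not told). Origin at the ring's centre; its own y is the ring's axis, level. At the start any one of them hangs on the gauge's nose (origin at y 150 to 170 mm of the stand, 17 to 24 mm below the top line), the other two on the pegs.
- collar_b: One of three black collars (rings), 80 mm outside, 22 mm long, 0.12 kg, bores differ (33 to 48 mm, which has which is not told). Origin at the ring's centre; its own y is the ring's axis, level. At the start any one of them hangs on the gauge's nose (origin at y 150 to 170 mm of the stand, 17 to 24 mm below the top line), the other two on the pegs.
- collar_c: One of three black collars (rings), 80 mm outside, 22 mm long, 0.12 kg, bores differ (33 to 48 mm, which has which is not told). Origin at the ring's centre; its own y is the ring's axis, level. At the start any one of them hangs on the gauge's nose (origin at y 150 to 170 mm of the stand, 17 to 24 mm below the top line), the other two on the pegs.
- size_rail: Fixed white board 250 mm long (own x), 96 mm wide (y), 12 mm high on the table; origin on the table under its middle, z up. The pointer slides along x in a track at y = -22 mm between aluminium lips up to 19 mm high (end stops up to 22 mm, at x = -112 and +112 mm). Patches 26 mm long in x lie beside it at y = 0 to 40 mm: red centred at x = -30, yellow +10, blue +50 mm.
- pointer (a joint): Slide of the orange pointer along the rail's +x, in m; at 0 its middle is at rail x = -85 mm, range 0 to 0.165. It starts between 0 and 0.025, short of the patches. Its needle is over the centre of the red patch at 0.055, yellow at 0.095, blue at 0.135. It moves at about 1.5 N and stays where it is left.
- pointer_fin (a point): Point on the pointer in the middle of its upright orange fin, near the top, 62 mm above the table. The fin is 18 mm thick along the rail's x, 30 mm across (y) and reaches from 22 to 62 mm above the table; it stands on a black slide 30 mm long in x. It can be pushed on either face or pinched.
Not all that is in view belongs to the job. Leave any turquoise look-alike of the collar_c alone.

How it is judged (in metres and radians):
On the way:
1. the collar that hung on the nose is home against the step that stops it (((y of collar_a in the frame of gauge_stand between 0.104 and 0.114 m and x of collar_a in the frame of gauge_stand between -0.012 and 0.012 m and z of collar_a in the frame of gauge_stand above 0.09 m and angle between the y axis of collar_a and the y axis of gauge_stand, either way round below 0.16 rad) or (y of collar_b in the frame of gauge_stand between 0.07 and 0.08 m and x of collar_b in the frame of gauge_stand between -0.012 and 0.012 m and z of collar_b in the frame of gauge_stand above 0.09 m and angle between the y axis of collar_b and the y axis of gauge_stand, either way round below 0.16 rad) or (y of collar_c in the frame of gauge_stand between 0.036 and 0.046 m and x of collar_c in the frame of gauge_stand between -0.012 and 0.012 m and z of collar_c in the frame of gauge_stand above 0.09 m and angle between the y axis of collar_c and the y axis of gauge_stand, either way round below 0.16 rad))), for 0.2 s.
At the end, for the whole second after the job is handed in: The gauged collar rests on its step, its origin within 5 mm of its stop along the mandrel (stand y = 109, 75 or 41 mm for red, yellow, blue), within 12 mm sideways and square within 0.16 rad; the pointer is within 13 mm of that colour's value (0.055, 0.095, 0.135) (((y of collar_a in the frame of gauge_stand between 0.104 and 0.114 m and x of collar_a in the frame of gauge_stand between -0.012 and 0.012 m and z of collar_a in the frame of gauge_stand above 0.09 m and angle between the y axis of collar_a and the y axis of gauge_stand, either way round below 0.16 rad and value of joint pointer between 0.042 and 0.068 m and linear speed of collar_a below 0.01 m/s) or (y of collar_b in the frame of gauge_stand between 0.07 and 0.08 m and x of collar_b in the frame of gauge_stand between -0.012 and 0.012 m and z of collar_b in the frame of gauge_stand above 0.09 m and angle between the y axis of collar_b and the y axis of gauge_stand, either way round below 0.16 rad and value of joint pointer between 0.082 and 0.108 m and linear speed of collar_b below 0.01 m/s) or (y of collar_c in the frame of gauge_stand between 0.036 and 0.046 m and x of collar_c in the frame of gauge_stand between -0.012 and 0.012 m and z of collar_c in the frame of gauge_stand above 0.09 m and angle between the y axis of collar_c and the y axis of gauge_stand, either way round below 0.16 rad and value of joint pointer between 0.122 and 0.148 m and linear speed of collar_c below 0.01 m/s))); the robot touches nothing.
It fails at once if a spare collar is moved by more than 30 mm, or the gauged collar is knocked off the mandrel ((distance of collar_a from where it was at the start of the episode above 0.03 m and (y of collar_a in the frame of gauge_stand below 0.02 m or height (world z) of collar_a below 0.08 m)) or (distance of collar_b from where it was at the start of the episode above 0.03 m and (y of collar_b in the frame of gauge_stand below 0.02 m or height (world z) of collar_b below 0.08 m)) or (distance of collar_c from where it was at the start of the episode above 0.03 m and (y of collar_c in the frame of gauge_stand below 0.02 m or height (world z) of collar_c below 0.08 m))).
It fails at once if a collar is forced against the gauge with more than 45 N (contact force between any of collar_a, collar_b, collar_c and gauge_stand above 45 N).
It also fails if it takes over 45 s, if anything falls off the work surface, if the arm or the gripper's body presses on something with over 40 N, if the wrist force passes 120 N, or if a joint passes its speed limit or range.

### The arm

A 6-joint arm with a two-finger parallel gripper is mounted at the origin on a cart in front of the work surface, level with it; the furniture and walls round the work are solid. World frame = base frame: x ahead of the robot, y to its left, z up, the work surface at z = 0. Lengths are in mm, angles in degrees, forces in N, time in s.
With the tool pointing down it reaches from about 250 to 725 mm from the base axis. Payload 4 kg.
Tool frame: the origin (TCP) lies at the centre of the arm's flange, where the gripper is bolted on; the fingertips stand 173 mm ahead of it and the grasp point (between the pads) lies 155 mm ahead of it (arm.tcp_to_tips is the z of the fingertips in the tool frame, in mm); z points along the fingers, y is the line along which they close (so a half turn about z gives the same grasp; the last joint's range is limited). The gripper opens to 85 mm and grips with 20 to 120 N. Pads are 22 mm wide; open, the fingers measure 114 mm over their backs; the gripper's body (76 mm by 85 mm) begins 54 mm behind the grasp point. The pads swing forward as they close: fully open they stand 13 mm farther back than shut.
Start: joints at [-66.234, 13.785, 0.286, 76.501, 0, 90], TCP at [201.502, -457.599, 404.706] pointing down, gripper open.
Joint ranges: [-155.79, 155.79], [-60.16, 107.12], [-62.33, 73.08], [-114, 123.19], [-81.49, 82.49], [-180, 180]. Speed limits (degrees/s): [159.86, 159.86, 180, 180, 180, 180].

### API

Orientations are given as a 3x3 rotation matrix whose columns are the frame's x, y, z axes.
In Python, from bench import arm, viewer, order gives the robot as it stands. The module is installed in compiled form; this text tells all that it offers.
- The arm moves only by the tool arm_command, never from a script. Its arguments are lists of equal length, an entry for each row: "travel": the shift along the tool's x, y, z in m, a list of three; "rot": the turn, a rotation vector about the tool's x, y, z in degrees, a list of three. A call has 1 to 8 rows; each row is the pose to reach, as a shift and turn from the pose commanded when the call began, along the tool's axes at that moment; what a row does not reach only later rows make up. A row lasts 1/8 s, in which the tool goes at most 62.5 mm and 10.7 degrees, less where a joint would pass 70% of its speed; a pose out of reach is approached as far as the arm can. A call with a gripper value outside its range is refused whole. "grip" is the finger opening in m, from 0 to 0.0854, set as the call begins (left out, the last holds). The fingers move at their own pace and stop on an object; the grip force is fixed at half the most. Time passes only in rows, so rows that repeat a pose let the fingers close. It gives the time, the measured TCP pose, the force, the opening and the grip force at its end, in the units of the state.
- arm.sense(): the state, without advancing time (a new reading comes with each control period).
- viewer.capture(name): name is "scene" or "top" or "wrist"; returns a dict with "color" (384x512x3 uint8, blue, green, red), "depth" (384x512 float32, mm along the optical axis (not along the pixel's ray), 0 where there is no reading), "intrinsics" (3x3 intrinsics, pixels), "pose" (4x4, takes a point from camera to world coordinates). Camera axes: x right, y down, z forward; pixel columns grow to the right and rows downward; lengths in mm; the calibration is good to about 2 mm. The wrist camera is an equidistant fisheye: a pixel r from the principal point sees the ray r / f radians off the axis. A picture is of the moment at which its call begins.
- order.job_done(): hands the job in; it is judged then, once.
The state is a dict: "time_s": time; "joint_pos": joint angles; "joint_velocities": joint speeds; "effort": joint torques, N m; "tcp_pos": TCP position; "tool_rot": TCP orientation; "wrist_force": force on the tool from outside, world axes, zero at the start; "moment": the same for the moment, N m; "finger_gap": finger opening in mm; "grasp_force": force on a finger pad.
Only numpy, scipy, OpenCV 4.12 (cv2) and the standard library are available. Lean on these libraries where they do the work, as an engineer would, in place of code of your own. Each camera call takes 0.05 s, during which the arm holds its last target. There are 200 camera calls.

## Working session

There is one attempt and no reset: what is moved stays moved. The work goes in short steps, Python scripts to look and compute and a tool call to move; the robot and the scene stay as the last step left them, time stands still between calls to the robot, and variables do not carry over. Pictures are saved under pics/ and viewed, at most 10 in all, crops included, and the job is handed in when it is done.

Besides the shell and the picture viewer there is one more tool, called after "Call:" as name(argument=value, ...) on one line, values as JSON. arm_command: Moves the arm, as the interface text tells. Its arguments: {"type":"object","properties":{"travel":{"type":"array"},"rot":{"type":"array"},"grip":{"type":"number"}},"required":["travel","rot"]}

```bash
mkdir -p pics; python3 - <<'E'
from bench import arm, viewer
import cv2, pickle, numpy as np
d={n:viewer.capture(n) for n in("scene","top")}
pickle.dump(d,open("cap0.pkl","wb"))
cv2.imwrite("pics/a.png",np.vstack([d["scene"]["color"],d["top"]["color"]])[:, :])
for n in d: cv2.imwrite(f"pics/{n}0.png",d[n]["color"]); print(n,d[n]["intrinsics"].round(1).tolist(),d[n]["pose"].round(3).tolist())
s=arm.sense();print(s["time_s"],s["tool_rot"],s["tcp_pos"],arm.tcp_to_tips)
E
```

```text
scene [[387.3, 0.0, 259.6], [0.0, 387.3, 201.2], [0.0, 0.0, 1.0]] [[-0.88, -0.231, 0.414, 63.331], [-0.474, 0.448, -0.758, 684.285], [-0.011, -0.863, -0.504, 593.467], [0.0, 0.0, 0.0, 1.0]]
top [[500.1, 0.0, 257.7], [0.0, 500.1, 192.1], [0.0, 0.0, 1.0]] [[-0.008, -0.988, 0.155, 308.461], [-1.0, 0.007, -0.009, -80.261], [0.008, -0.155, -0.988, 1311.311], [0.0, 0.0, 0.0, 1.0]]
0.1 [[ 9.15194453e-01  4.03011754e-01 -7.99530878e-04]
 [ 4.03012545e-01 -9.15192842e-01  1.71791656e-03]
 [-3.93843717e-05 -1.89444868e-03 -9.99998205e-01]] [ 201.39545462 -457.38129263  403.89548308] 173.4
```

View pics/scene0.png

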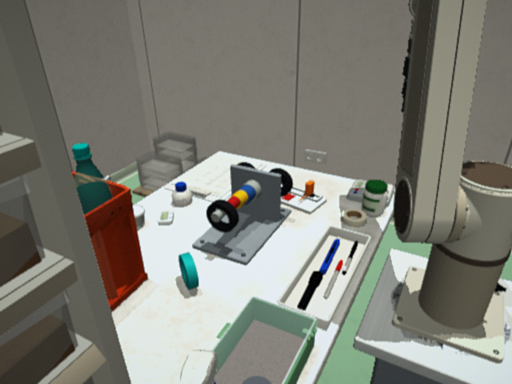

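View pics/top0.png

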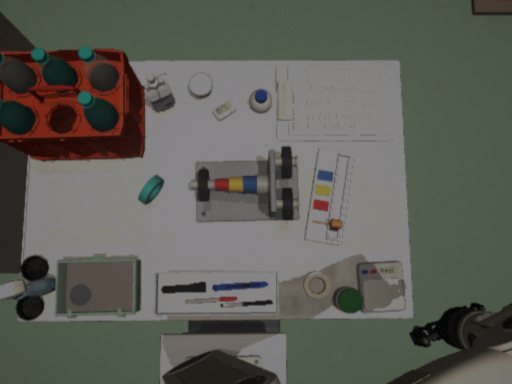

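The scene view shows the collar on the nose at about (222,213). In the top view the mandrel runs along row 185 from the nose (192) to the plate (271), which is world +y. The rail is at (329,195), with the orange pointer at (337,224).

```bash
cat > h.py <<'E'
import numpy as np, cv2
def cloud(c):
    K,P=c["intrinsics"],c["pose"]; h,w=c["depth"].shape
    u,v=np.meshgrid(np.arange(w),np.arange(h)); z=c["depth"]
    p=np.stack([(u-K[0,2])/K[0,0]*z,(v-K[1,2])/K[1,1]*z,z],-1)
    return p@P[:3,:3].T+P[:3,3]
def hsv(c): return cv2.cvtColor(c["color"],cv2.COLOR_BGR2HSV)
R={"red":((0,150,60),(6,255,255)),"orange":((8,150,60),(16,255,255)),"yellow":((20,120,60),(32,255,255)),"blue":((105,120,40),(125,255,255))}
def mask(c,k): return cv2.inRange(hsv(c),*R[k])>0
E
python3 - <<'E'
import pickle; from h import *
d=pickle.load(open("cap0.pkl","rb"))
c=d["top"];X=cloud(c)
for k in R:
    n,l,s,ce=cv2.connectedComponentsWithStats(mask(c,k).astype('uint8'))
    for i in range(1,n):
        if s[i,4]>15 and 180<ce[i][0]<360 and 150<ce[i][1]<250:
            p=X[l==i]; print(k,s[i],ce[i].round(1),np.median(p,0).round(1),p.max(0).round(1),p.min(0).round(1))
z=X[...,2]; reg=np.zeros(z.shape,bool); reg[145:225,188:305]=1
pl=reg&(z>140)&(z<160); p=X[pl]
print("plate",pl.sum(),cv2.minAreaRect(p[:,:2].astype('float32')))
m=reg&(z>117)&(z<131)&(X[...,1]>-60+0)
dark=(c["color"].max(2)<60)&reg&(z>100)
n,l,s,ce=cv2.connectedComponentsWithStats(dark.astype('uint8'))
for i in range(1,n):
    if s[i,4]>15: p=X[l==i]; print("dark",s[i],np.median(p,0).round(1),cv2.minAreaRect(p[:,:2].astype('float32')))
E
```

```text
red [215 179  14  11 126] [221.6 184.1] [514.8  -5.  121.5] [ 528.5   11.8 1311.3] [308.5 -80.3 114.4]
red [314 200  14  10 110] [320.6 204.8] [ 476.6 -257.3   12. ] [ 489.9 -239.2   18.6] [ 465.6 -274.2    3.9]
orange [331 220  11   8  67] [336.  223.5] [ 422.4 -287.4   61. ] [ 432.1 -275.    65.4] [ 414.4 -300.5   55.9]
yellow [229 178  14  13 137] [235.7 183.6] [515.1 -38.8 122.4] [530.8 -22.  128.5] [501.2 -53.5 113.4]
yellow [316 185  15  11 121] [322.9 190. ] [ 516.3 -264.    12.2] [ 530.   -80.3 1311.3] [ 308.5 -283.1    7.2]
blue [318 171  14   9  99] [324.9 175.3] [ 556.1 -270.4   12. ] [ 567.7  -80.3 1311.3] [ 308.5 -287.4    4.9]
blue [244 177  12  15 170] [249.5 183.6] [514.5 -71.5 121.2] [ 533.1  -58.1 1311.3] [308.5 -84.9 112.7]
plate 703 ((517.8192749023438, -60.84197235107422), (222.743408203125, 150.55686950683594), 89.33654022216797)
dark [280 147  12  32 310] [ 561.5 -159.7  137.3] ((454.49163818359375, -134.27992248535156), (37.12419509887695, 309.1830139160156), 76.5466537475586)
dark [267 160   3  23  29] [ 541.8 -117.9  145.2] ((441.318603515625, -103.14671325683594), (9.047134399414062, 269.477294921875), 82.1491470336914)
dark [197 169  14  32 307] [508.   40.8 133.8] ((422.65911865234375, -1.0418014526367188), (273.7841796875, 48.062007904052734), 24.792295455932617)
dark [265 185  11  30  54] [ 469.9 -118.6  123.5] ((407.1442565917969, -110.66009521484375), (29.599246978759766, 204.38699340820312), 81.11895751953125)
dark [281 188  12  32 326] [ 462.4 -160.1  140.8] ((401.3426513671875, -138.07730102539062), (46.03377914428711, 213.91586303710938), 70.24349975585938)
dark [243 191  16   4  34] [497.1 -71.3 109.2] ((496.7012634277344, -73.7802963256836), (36.765968322753906, 5.551833629608154), 86.46955108642578)
```

Call:
arm_command(travel=[[0.06, -0.044, 0], [0.12, -0.089, 0], [0.18, -0.133, 0], [0.23, -0.17, 0], [0.285, -0.21, 0], [0.335, -0.247, 0], [0.385, -0.284, 0], [0.43, -0.317, 0]], rot=[[0, 0, -8], [0, 0, -16], [0, 0, -24], [0, 0, -32], [0, 0, -40], [0, 0, -49], [0, 0, -58], [0, 0, -66.2]], grip=0.055)

```text
time_s: 1.1
tcp_pos: [450.8, -21.9, 404.6]
tool_rot: [[-0.004, 1.0, -0.0], [1.0, 0.004, -0.0], [-0.0, -0.0, -1.0]]
wrist_force: [0.1, -0.6, 1.1]
finger_gap: 55.1
grasp_force: 0.0
```

```bash
cat >> h.py <<'E'
def move(target,yaw=None):
    """tool-frame travel (m) and z turn for a world TCP target (mm) and tool-x yaw (deg)"""
    from bench import arm
    s=arm.sense();Rt=np.array(s["tool_rot"]);p=np.array(s["tcp_pos"])
    y0=np.degrees(np.arctan2(Rt[1,0],Rt[0,0]))
    print("t",round(s["time_s"],2),"tcp",p.round(1),"yaw",round(y0,2),"zax",Rt[:,2].round(3),"F",np.round(s["wrist_force"],1),"gap",s["finger_gap"])
    print("travel",(Rt.T@(np.array(target)-p)/1000).round(4),"rotz",None if yaw is None else round(y0-yaw,2))
E
python3 - <<'E'
from h import *; move((515,92,400),90)
E
```

```text
t 1.1 tcp [450.8 -21.9 404.6] yaw 90.25 zax [-0. -0. -1.] F [ 0.1 -0.6  1.1] gap 55.11428765827301
travel [0.1136 0.0647 0.0045] rotz 0.25
```

Call:
arm_command(travel=[[0.05, 0.028, 0], [0.095, 0.055, 0], [0.113, 0.065, 0.01], [0.113, 0.065, 0.01]], rot=[[0, 0, 0], [0, 0, 0.2], [0, 0, 0.2], [0, 0, 0.2]])

```text
time_s: 1.6
tcp_pos: [515.1, 90.0, 392.8]
tool_rot: [[0.002, 1.0, -0.004], [1.0, -0.002, -0.001], [-0.001, -0.004, -1.0]]
wrist_force: [-0.8, -0.8, -0.7]
finger_gap: 55.1
grasp_force: 0.0
```

```bash
python3 - <<'E'
from h import *; from bench import viewer; import pickle
c=viewer.capture("wrist"); pickle.dump(c,open("w1.pkl","wb")); cv2.imwrite("pics/w1.png",c["color"])
print(c["intrinsics"].round(1).tolist(),c["pose"].round(3).tolist()); move((515,92,265),90)
E
```

```text
[[297.3, 0.0, 260.8], [0.0, 297.3, 189.4], [0.0, 0.0, 1.0]] [[1.0, -0.001, -0.004, 515.442], [-0.002, -0.966, -0.259, 155.053], [-0.004, 0.259, -0.966, 362.05], [0.0, 0.0, 0.0, 1.0]]
t 1.65 tcp [514.8  89.  393.5] yaw 89.8 zax [-0.003 -0.001 -1.   ] F [-0.8  0.2 -0.5] gap 54.903326276990924
travel [0.0032 0.0006 0.1285] rotz -0.2
```

View pics/w1.png

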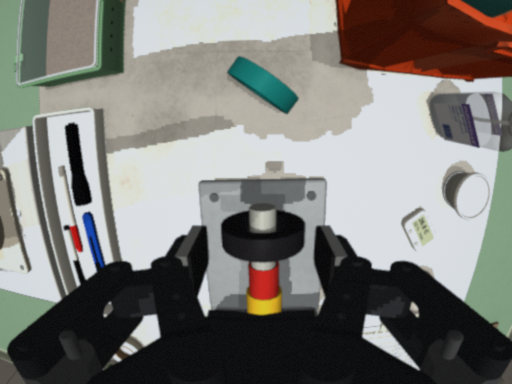

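The wrist view shows the black collar at (263,235) on the nose at (263,215). The mandrel is in line with the gap between the fingers, and there is free space to descend in front of the collar.

Call:
arm_command(travel=[[0.002, 0.001, 0.055], [0.002, 0.001, 0.105], [0.002, 0.001, 0.135], [0.002, 0.001, 0.135]], rot=[[0, 0, 0], [0, 0, 0], [0, 0, 0], [0, 0, 0]])

```text
time_s: 2.15
tcp_pos: [514.5, 89.3, 257.7]
tool_rot: [[0.006, 1.0, -0.006], [1.0, -0.006, -0.001], [-0.001, -0.006, -1.0]]
wrist_force: [0.2, 0.4, 0.7]
finger_gap: 55.3
grasp_force: 0.0
```

```bash
python3 - <<'E'
from h import *; from bench import viewer; import pickle
c=viewer.capture("wrist"); pickle.dump(c,open("w2.pkl","wb")); d=viewer.capture("scene")
cv2.imwrite("pics/w2.png",np.hstack([c["color"][150:384,130:400],cv2.resize(d["color"][150:260,170:310],None,fx=2.128,fy=2.128)[:234]])); move((516,70,258),90)
E
```

```text
t 2.25 tcp [516.5  90.1 260.9] yaw 89.67 zax [ 0.001  0.    -1.   ] F [0.6 0.4 0.4] gap 54.90059064340725
travel [-0.0201 -0.0004  0.0029] rotz -0.33
```

View pics/w2.png

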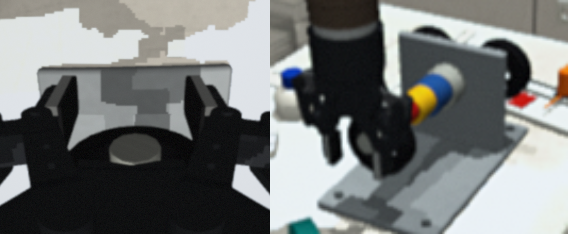

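The left crop shows the fingers on either side of the nose at (135,150). The scene crop shows them in front of the collar. I'll start pushing.

Call:
arm_command(travel=[[-0.01, 0, 0.002], [-0.02, 0, 0.002], [-0.026, 0, 0.002], [-0.032, 0, 0.002], [-0.038, 0, 0.002], [-0.044, 0, 0.002], [-0.05, 0, 0.002], [-0.056, 0, 0.002]], rot=[[0, 0, -0.3], [0, 0, -0.3], [0, 0, -0.3], [0, 0, -0.3], [0, 0, -0.3], [0, 0, -0.3], [0, 0, -0.3], [0, 0, -0.3]])

```text
time_s: 3.25
tcp_pos: [516.1, 34.8, 257.7]
tool_rot: [[-0.001, 1.0, -0.0], [1.0, 0.001, 0.0], [0.0, -0.0, -1.0]]
wrist_force: [0.2, 2.1, 1.1]
finger_gap: 54.9
grasp_force: 0.9
```

```bash
cat > look.py <<'E'
from h import *; from bench import viewer; import sys
# collar pixels in scene + top: dark points higher than 60 near mandrel
c=viewer.capture("scene"); X=cloud(c)
m=(c["color"].max(2)<45)&(abs(X[...,0]-515)<45)&(X[...,1]>-105)&(X[...,1]<75)&(X[...,2]>60)&(X[...,2]<100)
if m.sum(): print("scene dark",m.sum(),"y percentiles",np.percentile(X[m][:,1],[2,25,50,75,98]).round(1))
for k in("red","yellow","blue"):
    q=mask(c,k)&(abs(X[...,0]-515)<40)&(X[...,2]>70)&(X[...,2]<135)&(X[...,1]>-110); print(k,q.sum(),end="; ")
cv2.imwrite(f"pics/{sys.argv[1]}.png",cv2.resize(c["color"][140:270,170:330],None,fx=4,fy=4))
move((516,0,258),90)
E
python3 look.py s1
```

```text
scene dark 128 y percentiles [ 6.1 18.  24.  25.6 46. ]
red 0; yellow 7; blue 69; t 3.3 tcp [516.1  34.2 257.7] yaw 90.03 zax [-0.    -0.001 -1.   ] F [-0.3  0.8  0. ] gap 55.06870827218064
travel [-0.0342 -0.0001 -0.0003] rotz 0.03
```

View pics/s1.png

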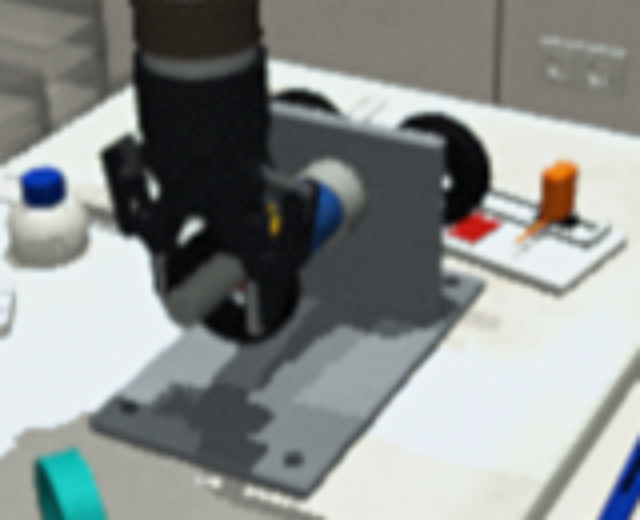

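The collar is moving ahead of the fingers at (245,290), and the push force is about 1–2 N. The first possible stop is at a TCP y of about 11, so I'll continue more finely.

Call:
arm_command(travel=[[-0.005, 0, 0], [-0.01, 0, 0], [-0.014, 0, 0], [-0.017, 0, 0], [-0.019, 0, 0], [-0.021, 0, 0], [-0.0225, 0, 0], [-0.024, 0, 0]], rot=[[0, 0, 0], [0, 0, 0], [0, 0, 0], [0, 0, 0], [0, 0, 0], [0, 0, 0], [0, 0, 0], [0, 0, 0]])

```text
time_s: 4.3
tcp_pos: [516.1, 11.0, 257.6]
tool_rot: [[-0.001, 1.0, -0.0], [1.0, 0.001, -0.0], [-0.0, -0.0, -1.0]]
wrist_force: [0.7, 2.0, 0.6]
finger_gap: 54.9
grasp_force: 0.4
```

Call:
arm_command(travel=[[-0.001, 0, 0], [-0.002, 0, 0], [-0.003, 0, 0]], rot=[[0, 0, 0], [0, 0, 0], [0, 0, 0]])

```text
time_s: 4.68
tcp_pos: [516.1, 8.0, 257.7]
tool_rot: [[-0.001, 1.0, 0.0], [1.0, 0.001, -0.0], [-0.0, 0.0, -1.0]]
wrist_force: [0.3, 0.9, -0.5]
finger_gap: 55.0
grasp_force: 0.3
```

Call:
arm_command(travel=[[-0.001, 0, 0], [-0.002, 0, 0], [-0.003, 0, 0]], rot=[[0, 0, 0], [0, 0, 0], [0, 0, 0]])

```text
time_s: 5.05
tcp_pos: [516.1, 5.0, 257.7]
tool_rot: [[-0.001, 1.0, 0.0], [1.0, 0.001, -0.0], [-0.0, 0.0, -1.0]]
wrist_force: [0.0, 1.1, -0.5]
finger_gap: 55.2
grasp_force: 0.3
```

Call:
arm_command(travel=[[-0.001, 0, 0], [-0.002, 0, 0], [-0.003, 0, 0], [-0.004, 0, 0]], rot=[[0, 0, 0], [0, 0, 0], [0, 0, 0], [0, 0, 0]])

```text
time_s: 5.55
tcp_pos: [516.1, 1.1, 257.7]
tool_rot: [[-0.001, 1.0, 0.0], [1.0, 0.001, 0.0], [0.0, 0.0, -1.0]]
wrist_force: [0.7, 2.2, 0.5]
finger_gap: 55.2
grasp_force: 0.4
```

```bash
python3 look.py s2
```

```text
scene dark 119 y percentiles [-27.5 -14.6  -9.3  -8.   10.3]
red 81; yellow 1; blue 8; t 5.6 tcp [516.1   1.  257.7] yaw 90.06 zax [ 0. -0. -1.] F [ 0.2 -0.5 -0.3] gap 54.75237085007436
travel [-0.001  -0.0001 -0.0003] rotz 0.06
```

The collar has moved with the tool and passed the red stop. Next is the yellow stop, at a TCP y of about −22.

Call:
arm_command(travel=[[-0.004, 0, 0], [-0.008, 0, 0], [-0.011, 0, 0], [-0.014, 0, 0], [-0.016, 0, 0], [-0.018, 0, 0], [-0.0195, 0, 0], [-0.021, 0, 0]], rot=[[0, 0, 0], [0, 0, 0], [0, 0, 0], [0, 0, 0], [0, 0, 0], [0, 0, 0], [0, 0, 0], [0, 0, 0]])

```text
time_s: 6.6
tcp_pos: [516.2, -19.9, 257.8]
tool_rot: [[-0.001, 1.0, 0.0], [1.0, 0.001, 0.0], [0.0, 0.0, -1.0]]
wrist_force: [0.4, 1.0, 0.3]
finger_gap: 54.8
grasp_force: 0.8
```

Call:
arm_command(travel=[[-0.001, 0, 0], [-0.002, 0, 0], [-0.003, 0, 0]], rot=[[0, 0, 0], [0, 0, 0], [0, 0, 0]])

```text
time_s: 6.98
tcp_pos: [516.2, -23.0, 257.8]
tool_rot: [[-0.001, 1.0, 0.0], [1.0, 0.001, -0.001], [-0.001, 0.0, -1.0]]
wrist_force: [0.2, 2.5, 0.6]
finger_gap: 54.7
grasp_force: 0.7
```

Call:
arm_command(travel=[[-0.001, 0, 0], [-0.002, 0, 0]], rot=[[0, 0, 0], [0, 0, 0]])

```text
time_s: 7.22
tcp_pos: [516.2, -25.1, 257.8]
tool_rot: [[-0.001, 1.0, 0.0], [1.0, 0.001, -0.0], [-0.0, 0.0, -1.0]]
wrist_force: [0.8, 1.8, 0.1]
finger_gap: 55.1
grasp_force: 0.8
```

Call:
arm_command(travel=[[-0.001, 0, 0], [-0.002, 0, 0], [-0.003, 0, 0]], rot=[[0, 0, 0], [0, 0, 0], [0, 0, 0]])

```text
time_s: 7.6
tcp_pos: [516.2, -28.0, 257.7]
tool_rot: [[-0.001, 1.0, 0.0], [1.0, 0.001, 0.0], [0.0, 0.0, -1.0]]
wrist_force: [-0.0, 2.2, 0.7]
finger_gap: 55.3
grasp_force: 0.8
```

Call:
arm_command(travel=[[-0.001, 0, 0], [-0.002, 0, 0], [-0.003, 0, 0]], rot=[[0, 0, 0], [0, 0, 0], [0, 0, 0]])

```text
time_s: 7.98
tcp_pos: [516.2, -31.0, 257.7]
tool_rot: [[-0.001, 1.0, 0.0], [1.0, 0.001, -0.0], [-0.0, 0.0, -1.0]]
wrist_force: [1.3, 2.2, 1.2]
finger_gap: 55.3
grasp_force: 0.8
```

```bash
python3 look.py s3
```

```text
scene dark 93 y percentiles [-66.5 -46.3 -42.6 -41.  -19.7]
red 93; yellow 100; blue 0; t 8.03 tcp [516.2 -31.1 257.7] yaw 90.06 zax [-0. -0. -1.] F [1.2 1.8 0.7] gap 54.7626868495826
travel [ 0.0311 -0.0001 -0.0003] rotz 0.06
```

The collar passed the yellow stop too, so the next one is blue, at about −56.

Call:
arm_command(travel=[[-0.004, 0, 0], [-0.008, 0, 0], [-0.011, 0, 0], [-0.014, 0, 0], [-0.0165, 0, 0], [-0.0185, 0, 0], [-0.02, 0, 0], [-0.021, 0, 0]], rot=[[0, 0, 0], [0, 0, 0], [0, 0, 0], [0, 0, 0], [0, 0, 0], [0, 0, 0], [0, 0, 0], [0, 0, 0]])

```text
time_s: 9.02
tcp_pos: [516.2, -52.0, 257.7]
tool_rot: [[-0.001, 1.0, -0.0], [1.0, 0.001, -0.0], [-0.0, -0.0, -1.0]]
wrist_force: [0.5, 1.2, 0.5]
finger_gap: 55.2
grasp_force: 0.5
```

Call:
arm_command(travel=[[-0.001, 0, 0], [-0.002, 0, 0]], rot=[[0, 0, 0], [0, 0, 0]])

```text
time_s: 9.28
tcp_pos: [516.2, -53.8, 257.7]
tool_rot: [[-0.001, 1.0, 0.0], [1.0, 0.001, 0.0], [0.0, 0.0, -1.0]]
wrist_force: [0.8, 1.6, 1.6]
finger_gap: 55.1
grasp_force: 1.3
```

Call:
arm_command(travel=[[-0.001, 0, 0]], rot=[[0, 0, 0]])

```text
time_s: 9.4
tcp_pos: [516.1, -54.3, 257.8]
tool_rot: [[-0.002, 1.0, 0.0], [1.0, 0.002, 0.002], [0.002, 0.0, -1.0]]
wrist_force: [-0.2, 6.6, 1.8]
finger_gap: 55.2
grasp_force: 3.1
```

Call:
arm_command(travel=[[-0.0005, 0, 0], [-0.0005, 0, 0]], rot=[[0, 0, 0], [0, 0, 0]])

```text
time_s: 9.65
tcp_pos: [516.1, -54.4, 257.8]
tool_rot: [[-0.003, 1.0, 0.0], [1.0, 0.003, 0.003], [0.003, 0.0, -1.0]]
wrist_force: [-1.0, 6.0, 2.0]
finger_gap: 54.9
grasp_force: 3.0
```

```bash
python3 look.py s4; python3 -c "
import cv2;from bench import viewer
cv2.imwrite('pics/t4.png',viewer.capture('top')['color'])"
```

```text
scene dark 81 y percentiles [-80.8 -65.5 -62.9 -61.4 -44.1]
red 86; yellow 133; blue 46; t 9.7 tcp [516.1 -54.4 257.9] yaw 90.15 zax [ 0.     0.003 -1.   ] F [-0.1  4.6  2.9] gap 54.81206529475314
travel [0.0544 0.     0.    ] rotz 0.15
```

Call:
arm_command(travel=[[-0.0005, 0, 0], [-0.001, 0, 0], [-0.001, 0, 0]], rot=[[0, 0, 0], [0, 0, 0], [0, 0, 0]])

```text
time_s: 10.12
tcp_pos: [516.1, -54.8, 257.9]
tool_rot: [[-0.003, 1.0, 0.0], [1.0, 0.003, 0.005], [0.005, 0.0, -1.0]]
wrist_force: [-0.9, 8.5, 2.2]
finger_gap: 54.9
grasp_force: 4.3
```

The resisting force rises with no motion, so the collar has stopped on blue. I'll back off, rise and check.

Call:
arm_command(travel=[[0.005, 0, 0], [0.02, 0, 0], [0.04, 0, 0], [0.045, 0, -0.02], [0.045, 0, -0.07], [0.045, 0, -0.13], [0.08, 0, -0.15], [0.13, 0, -0.15]], rot=[[0, 0, 0], [0, 0, 0], [0, 0, 0], [0, 0, 0], [0, 0, 0], [0, 0, 0], [0, 0, 0], [0, 0, 0]])

```text
time_s: 11.12
tcp_pos: [516.5, 74.0, 410.4]
tool_rot: [[0.002, 1.0, 0.006], [1.0, -0.002, -0.0], [-0.0, 0.006, -1.0]]
wrist_force: [1.0, 0.0, 0.1]
finger_gap: 54.9
grasp_force: 0.0
```

```bash
python3 look.py s5; python3 - <<'E'
from h import *; from bench import viewer
c=viewer.capture('top'); a=cv2.resize(c['color'][130:255,180:360],None,fx=3,fy=3)
s=cv2.imread('pics/s5.png'); s=cv2.resize(s,None,fx=.65,fy=.65)
w=max(a.shape[1],s.shape[1]); f=lambda i:cv2.copyMakeBorder(i,0,0,0,w-i.shape[1],0)
o=np.vstack([f(a),f(s)]); cv2.imwrite('pics/c5.png',cv2.resize(o,None,fx=.8,fy=.8)); print(o.shape)
X=cloud(c)
for k in("red","yellow","blue","orange"):
    m=mask(c,k)&(abs(X[...,0]-480)<100)&(X[...,2]<140)&(X[...,1]<30)&(X[...,1]>-330)
    g=m&(X[...,1]>-150); r=m&(X[...,1]<-200)
    for n,q in(("land",g),("patch",r)):
        if q.sum()>5: print(k,n,q.sum(),np.median(X[q],0).round(1),np.percentile(X[q],[2,98],0).round(1).tolist())
m=(c['color'].max(2)<60)&(abs(X[...,0]-515)<36)&(X[...,1]>-112)&(X[...,1]<0)&(X[...,2]>127)
print("collar rim",m.sum(),np.median(X[m],0),np.percentile(X[m][:,1],[5,95]), X[m].mean(0))
E
```

```text
scene dark 120 y percentiles [-82.7 -66.2 -64.4 -63.1 -58.1]
red 92; yellow 141; blue 70; t 11.18 tcp [515.9  79.5 409. ] yaw 90.29 zax [ 0.003  0.005 -1.   ] F [ 0.2  3.5 -0.3] gap 55.01987106795703
travel [-0.0802 -0.0008  0.1506] rotz 0.29
(713, 540, 3)
red land 129 [514.9  -4.8 122.2] [[503.7, -17.3, 116.0], [528.2, 11.6, 127.6]]
red patch 110 [ 477.2 -257.4   11.7] [[465.9, -273.7, 5.5], [487.6, -239.6, 15.9]]
yellow land 135 [516.1 -38.8 122.8] [[503.2, -53.4, 117.3], [528.7, -22.1, 126.9]]
yellow patch 120 [ 516.6 -263.9   11.8] [[505.2, -280.5, 7.5], [528.7, -245.8, 17.3]]
blue land 38 [516.7 -60.7 121.8] [[502.5, -63.1, 114.3], [532.7, -58.2, 125.8]]
blue patch 99 [ 556.1 -270.4   11.7] [[545.4, -286.7, 7.3], [567.0, -254.6, 16.2]]
orange land 6 [521.3 -19.7 123.1] [[514.9, -19.8, 117.9], [527.8, -19.4, 124.6]]
orange patch 70 [ 423.2 -287.4   60.4] [[414.5, -300.3, 56.1], [432.1, -275.1, 65.3]]
collar rim 219 [515.76237453 -77.47334923 136.73422771] [-87.09867383 -67.8855783 ] [515.90875474 -77.03051419 136.02008766]
```

View pics/c5.png

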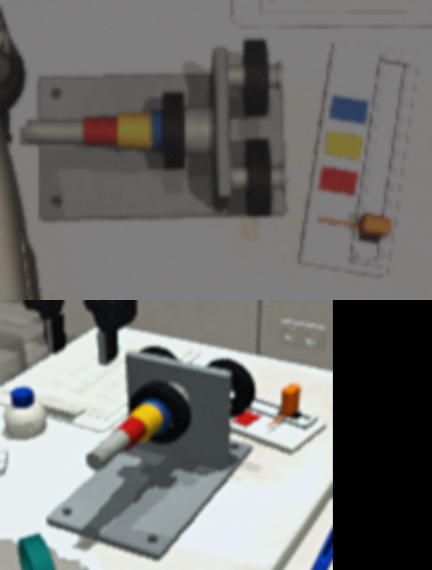

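The collar sits square on the blue land at about stand y = 41.5 mm, with blue still visible in front of it. Both spare collars are undisturbed, so the pointer goes to blue. The fin is at world (422.5, −290) and the target is (549, −311.5).

Call:
arm_command(travel=[[-0.05, -0.013, 0], [-0.105, -0.027, 0], [-0.16, -0.041, 0], [-0.215, -0.055, 0], [-0.27, -0.07, 0], [-0.32, -0.083, 0], [-0.369, -0.095, 0.0], [-0.369, -0.095, 0.02]], rot=[[0, 0, 1], [0, 0, 3], [0, 0, 5], [0, 0, 7], [0, 0, 9], [0, 0, 9.6], [0, 0, 9.6], [0, 0, 9.6]])

```text
time_s: 12.22
tcp_pos: [420.5, -299.1, 388.3]
tool_rot: [[0.172, 0.985, 0.002], [0.985, -0.172, -0.003], [-0.003, 0.002, -1.0]]
wrist_force: [0.5, 1.0, 0.0]
finger_gap: 55.2
grasp_force: 0.0
```

```bash
python3 - <<'E'
from h import *; from bench import viewer
c=viewer.capture("wrist"); cv2.imwrite("pics/w6.png",c["color"])
m=mask(c,"orange"); K=c["intrinsics"];P=c["pose"]
n,l,s,ce=cv2.connectedComponentsWithStats(m.astype('uint8'))
for i in range(1,n):
    if s[i,4]>40:
        x=(ce[i]-[K[0,2],K[1,2]])/K[0,0]; r=np.hypot(*x); d=np.r_[x/r*np.sin(r),np.cos(r)]
        w=P[:3,:3]@d; t=(50-P[2,3])/w[2]; print(s[i],ce[i].round(1),(P[:3,3]+t*w).round(1))
move((422.5,-290,205),80.65)
E
```

```text
[252 110  19  68 505] [261.2 157.9] [ 424.7 -283.3   50. ]
t 12.28 tcp [ 420.  -297.1  384.5] yaw 80.22 zax [-0.004  0.002 -1.   ] F [-1.5  1.5 -1.8] gap 54.59329253467141
travel [0.0073 0.002  0.1795] rotz -0.43
```

View pics/w6.png

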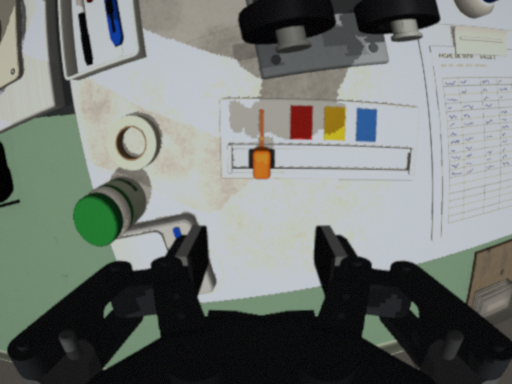

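The wrist view shows the orange fin at (261,163), centred between the fingers (columns 205–318), with the blue patch at (366,125). I'll descend, close loosely to 24 mm and drag.

Call:
arm_command(travel=[[0.004, 0.001, 0.05], [0.007, 0.002, 0.105], [0.007, 0.002, 0.15], [0.007, 0.002, 0.177], [0.007, 0.002, 0.177], [0.007, 0.002, 0.177]], rot=[[0, 0, 0], [0, 0, -0.3], [0, 0, -0.3], [0, 0, -0.3], [0, 0, -0.3], [0, 0, -0.3]])

```text
time_s: 13.02
tcp_pos: [425.2, -289.0, 211.8]
tool_rot: [[0.16, 0.987, 0.001], [0.987, -0.16, -0.001], [-0.001, 0.001, -1.0]]
wrist_force: [0.3, -0.2, 1.7]
finger_gap: 55.1
grasp_force: 0.0
```

Call:
arm_command(travel=[[0, 0, 0], [0, 0, 0], [0, 0, 0], [0, 0, 0]], rot=[[0, 0, 0], [0, 0, 0], [0, 0, 0], [0, 0, 0]], grip=0.024)

```text
time_s: 13.52
tcp_pos: [424.6, -289.0, 211.0]
tool_rot: [[0.161, 0.987, 0.0], [0.987, -0.161, -0.0], [-0.0, 0.0, -1.0]]
wrist_force: [-0.5, -0.2, -0.3]
finger_gap: 24.0
grasp_force: 0.0
```

```bash
python3 - <<'E'
from h import *; move((549,-311.5,205),80.65)
E
```

```text
t 13.53 tcp [ 424.6 -289.   211. ] yaw 80.76 zax [ 0. -0. -1.] F [-0.5 -0.2 -0.3] gap 24.0058986878959
travel [-0.0022  0.1264  0.006 ] rotz 0.11
```

Call:
arm_command(travel=[[-0.0003, 0.012, 0], [-0.0007, 0.036, 0], [-0.001, 0.06, 0], [-0.0014, 0.084, 0], [-0.0018, 0.106, 0], [-0.0022, 0.12, 0], [-0.0022, 0.127, 0], [-0.0022, 0.129, 0]], rot=[[0, 0, 0], [0, 0, 0], [0, 0, 0], [0, 0, 0], [0, 0, 0], [0, 0, 0], [0, 0, 0], [0, 0, 0]])

```text
time_s: 14.52
tcp_pos: [551.8, -311.6, 210.2]
tool_rot: [[0.16, 0.987, -0.001], [0.987, -0.16, 0.001], [0.0, -0.001, -1.0]]
wrist_force: [-1.7, 1.6, -0.3]
finger_gap: 23.8
grasp_force: 0.8
```

Call:
arm_command(travel=[[0, 0, 0], [0, 0, 0], [0, 0, 0], [0, 0, -0.05], [0, 0, -0.11], [0, 0, -0.17], [0, 0, -0.19], [0, 0, -0.19]], rot=[[0, 0, 0], [0, 0, 0], [0, 0, 0], [0, 0, 0], [0, 0, 0], [0, 0, 0], [0, 0, 0], [0, 0, 0]], grip=0.06)

```text
time_s: 15.52
tcp_pos: [551.8, -312.0, 403.4]
tool_rot: [[0.161, 0.987, 0.005], [0.987, -0.161, -0.003], [-0.002, 0.005, -1.0]]
wrist_force: [-0.1, 0.4, 0.1]
finger_gap: 60.0
grasp_force: 0.0
```

```bash
python3 - <<'E'
from h import *; from bench import viewer
c=viewer.capture("wrist"); t=viewer.capture("top")
cv2.imwrite("pics/e.png",np.hstack([c["color"][:200,150:512],cv2.resize(t["color"][140:250,190:360],None,fx=1.8,fy=1.8)[:198].copy() if 0 else cv2.resize(t["color"][140:250,190:360],(309,200))]))
move((549,-311.5,400))
X=cloud(t); m=(t['color'].max(2)<60)&(abs(X[...,0]-515)<36)&(X[...,1]>-112)&(X[...,1]<0)&(X[...,2]>127)
print(X[m].mean(0)); m=mask(t,"orange")&(X[...,1]<-200)&(X[...,2]<70)&(X[...,2]>50); print(m.sum(),np.median(X[m],0) if m.any() else 0)
E
```

```text
t 15.62 tcp [ 551.3 -311.7  399.5] yaw 80.76 zax [-0.001  0.001 -1.   ] F [-1.   0.4  0.1] gap 60.132553947712516
travel [-0.0002 -0.0023 -0.0005] rotz None
[515.90354655 -77.13314718 135.85803761]
0 0
```

View pics/e.png

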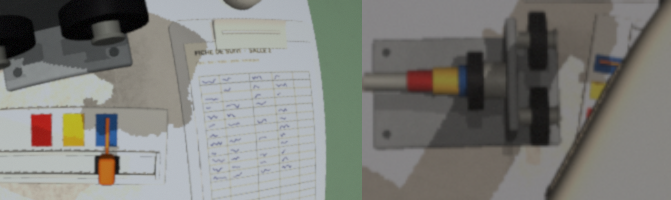

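The needle at (107,130) is over the middle of the blue patch. The collar is unchanged on its step at (475,80), and the arm is clear of everything.

```bash
python3 -c "
from bench import order
print(order.job_done())"
```

```text
the job is handed in; nothing more can be done
None
```

The collar stopped on the blue step (stand y about 41–42 mm), the pointer needle is over the blue patch, the spare collars were not disturbed, and I handed the job in; no verdict came back.

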